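Prove the centrifuge lid hinge, open up and fit the rotor

TASK

The lid hinge of the bench microcentrifuge has just been retightened: lift the closed lid by its grab bar to about half open, let go completely and watch for a good two seconds that it stays there on its own. Then swing the lid back past upright and leave it standing open, and lower the tube rotor onto the drive shaft, turned so that the flat in its bore meets the flat of the shaft, until it sits fully home. Do not drop the rotor, and leave the bottle, the vial rack and the flask where they stand.

Things in the scene. Friction and masses are not known exactly. Their poses are not given: they have to be found in the camera images.
- centrifuge: White bench microcentrifuge, fixed to the bench: housing 160 mm deep (x), 180 mm wide (y), 100 mm high, with a round steel bowl 124 mm wide open at the top, bowl floor 30 mm above the bench. Origin at the centre of its underside, on the axis of bowl and shaft. Its -x side is the front (control panel, grab bar); z up.
- lid (a joint): Opening angle of the lid in rad: 0 shut (its start), 1.57 upright, stop at 1.9; half open is about 0.95. Its friction hinge holds it where it is left above about 0.7 rad; let go lower, it may sink shut. Lifting takes 3 to 4 N at the bar. The lid is a white hood 160 x 176 x 28 mm, 0.24 to 0.38 kg, with a round dark port.
- handle (a point): Middle of the lid's grab bar: round aluminium bar 12 mm thick, 104 mm long along this point's y, on two legs before the lid's front edge; 40 mm free between bar and lid, 92 mm between the legs. It moves with the lid; its x axis points to the hinge. Shut: 114 mm above the bench, 126 mm in front of the housing's centre.
- hinge (a point): Middle of the hinge axis, which runs along y, at the housing's rear top edge, 102 mm above the bench and 73 mm behind the housing's centre. With the lid shut the bar's middle lies 199 mm in front of this axis and 12 mm above it; it swings about the axis up and over to the rear.
- shaft_tip (a point): Centre of the top of the steel drive shaft, 75 mm above the bench. D section: 24 mm diameter, flat 8 mm from the axis on this point's +x side. Its top 8 mm taper in by 4 mm all round; 30 mm below this point is the 36 mm wide shoulder on which the rotor sits. The shaft stands turned up to 0.5 rad from the housing's x and turns only stiffly (0.06 N m).
- rotor_hub (a point): Point on the rotor's axis at the height to grip, 50 mm above its underside. The hub is aluminium, 36 mm in diameter, from 32 to 67 mm above the underside, with an outer flat 14 mm from the axis. The D bore runs through it: 27 mm diameter, flat 9.5 mm from the axis. Both flats are on this point's +x side. Fully home, this point is 20 mm above the shaft_tip point.
- bottle: Bystander: 165 mm tall glass bottle with red cap, 80 mm wide; origin at the centre of its underside.
- vial_rack: Bystander: blue vial rack 110 x 200 mm (x, y), 48 mm high with its vials; origin at the centre of its underside.
- flask: Bystander: conical glass flask 120 mm tall, 80 mm wide at its foot; origin at the centre of its underside.
- rotor: The loose tube rotor: black disc 100 mm wide with eight tube wells in its sloping top, 32 mm high at the hub, about 0.25 kg. It starts upright on the bench. Origin at the centre of its underside, z up along its axis. A white index line runs down the sloping top on the side of the flats (+x).
Mind the look-alikes: they are no part of the job. Of the things that look like the rotor, take the one that is farthest to the robot's right at the start.

How it is judged:
On the way, in this order (a step that is already met when the one before it is completed fails the run):
1. the lid stands about half open (0.65 to 1.25 rad), still and untouched, for 1.5 s (value of joint lid between 0.65 and 1.25 rad and velocity of joint lid between -0.05 and 0.05 rad/s and contact force between each of the fingers, the arm and centrifuge below 0.1 N), for 1.5 s.
2. the lid is swung back past upright (over 1.62 rad) (value of joint lid above 1.62 rad), for 0.2 s.
At the end, for the whole second after the job is handed in: The lid stands still past upright (over 1.62 rad), and the rotor is fully home on the drive shaft: its hub point 20 mm above the shaft's tip point (17 to 22.5 mm), within 4 mm of the shaft's axis, level within 0.06 rad, its flat within 0.5 rad of the shaft's flat; released (value of joint lid above 1.62 rad and velocity of joint lid between -0.05 and 0.05 rad/s and horizontal distance between rotor_hub and shaft_tip below 0.004 m and z of rotor_hub in the frame of shaft_tip between 0.017 and 0.0225 m and angle between the x axis of rotor_hub and the x axis of shaft_tip, either way round below 0.5 rad and angle between rotor_hub's own z axis and vertical below 0.06 rad and linear speed of rotor below 0.02 m/s); the robot touches nothing.
It fails at once if the bottle, vial rack or flask is moved by over 25 mm or tipped (distance of any of bottle, vial_rack, flask from where it was at the start of the episode above 0.025 m or angle between any of bottle, flask's own z axis and vertical above 0.3 rad).
It fails at once if the rotor is dropped (falls free of the fingers at over 0.8 m/s) (contact force between the fingers and rotor below 0.05 N and linear speed of rotor above 0.8 m/s).
It also fails if it takes over 64 s, if anything falls off the work surface, if the arm or the gripper's body presses on something with over 40 N, if the wrist force passes 120 N, or if a joint passes its speed limit or range.

ROBOT

A 6-joint arm with a two-finger parallel gripper is mounted at the origin on the work surface. World frame = base frame: x ahead of the robot, y to its left, z up, the work surface at z = 0. Lengths are in m, angles in rad, forces in N, time in s.
With the tool pointing down it reaches from about 0.35 to 0.875 m from the base axis. Payload 15.5 kg.
Tool frame: the origin (TCP) lies between the finger pads; the fingertips stand ahead of it and the grasp point (between the pads) lies 8 mm behind it (manip.tips_ahead is the z of the fingertips in the tool frame, in m); z points along the fingers, y is the line along which they close (so a half turn about z gives the same grasp; the last joint's range is limited). The gripper opens to 85 mm and grips with 20 to 120 N. Pads are 22 mm wide; open, the fingers measure 114 mm over their backs; the gripper's body (76 mm by 85 mm) begins 54 mm behind the grasp point. The pads swing forward as they close: fully open they stand 13 mm farther back than shut.
Start: joints at [-1.28, 0.494, 1.345, -0, 1.302, -0.096], TCP at [0.236, -0.579, 0.242] pointing down, gripper open.
Joint ranges: [-2.91, 2.91], [-0.82, 2.16], [0.22, 2.67], [-1.22, 4.37], [0.12, 2.79], [-3.08, 3.08]. Speed limits (rad/s): [1.89, 1.89, 2.57, 3.01, 3.01, 3.01].

INTERFACE

Orientations are given as a unit quaternion [x, y, z, w].
In Python, from bench import manip, effector, solver, viewer, sensors gives the robot as it stands. Calls block until the motion is done:
- manip.reach(position, orientation): joint-space move of the TCP to a pose.
- manip.move_straight(position, orientation=None, vel=0.15): straight line of the TCP; orientation=None keeps the orientation; vel is the mean speed in m/s.
- manip.movej(angles): joint-space move.
- effector.open_gripper() and effector.clamp(f_grip=None): open the fingers fully, or close them until they stop; f_grip is the grip in N (None keeps the last).
- manip.dwell(seconds).
- solver.solve_ik(position, orientation): joint angles nearest the present ones, or None.
- viewer.get_image(name): name is "side" or "top"; returns a dict with "frame" (384x512x3 uint8, blue, green, red), "depth" (384x512 float32, m along the optical axis (not along the pixel's ray), 0 where there is no reading), "K" (3x3 intrinsics, pixels), "R" (3x3) and "t" (3): a world point X has camera coordinates R X + t. Camera axes: x right, y down, z forward; pixel columns grow to the right and rows downward; lengths in m; the calibration is good to about 2 mm. A picture is of the moment at which its call begins.
A pose or a line that the arm cannot do raises manip.PlanningError and nothing moves.
- manip.close_job(): hands the job in; it is judged then, once.
Readings, each from a call of its own:
- sensors.read_clock(): time.
- sensors.read_joint_positions(): joint angles.
- sensors.read_qvel(): joint speeds.
- sensors.read_joint_torque(): joint torques, N m.
- sensors.read_tcp_pos(): TCP position.
- sensors.read_tool_rot(): TCP orientation.
- sensors.read_wrist_force(): force on the tool from outside, world axes, zero at the start.
- sensors.read_ft_torque(): the same for the moment, N m.
- sensors.read_width(): finger opening in m.
- sensors.read_gripper_force(): force on a finger pad.
Only numpy, scipy, OpenCV 4.12 (cv2) and the standard library are available. Lean on these libraries where they do the work, as an engineer would, in place of code of your own. Each camera call takes 0.05 s, during which the arm holds its last target. There are 200 camera calls.

## Working session

There is one attempt and no reset: what is moved stays moved. The work goes in short steps, each a Python script; the robot and the scene stay as the last script left them, time stands still between calls to the robot, and variables do not carry over. Pictures are saved under pics/ and viewed, at most 10 in all, crops included, and the job is handed in when it is done.

```bash
ls; mkdir -p pics
cat > h.py <<'E'
import numpy as np, cv2
from scipy.spatial.transform import Rotation as Rn
from bench import manip, effector, solver, viewer, sensors
def cloud(im):
    d=im["depth"]; K=im["K"]; v,u=np.indices(d.shape)
    P=np.stack([(u-K[0,2])/K[0,0]*d,(v-K[1,2])/K[1,1]*d,d],-1)
    W=(P-im["t"])@im["R"]; W[d==0]=np.nan
    return W
E
python3 - <<'E'
from h import *
for n in("side","top"):
    im=viewer.get_image(n); cv2.imwrite(f"pics/{n}0.png",im["frame"]); np.savez(f"{n}0.npz",**im)
    print(n,-im["R"].T@im["t"],im["R"][2],im["K"][0,0])
print(sensors.read_clock(),manip.tips_ahead,sensors.read_tool_rot(),sensors.read_width())
E
```

```text
pics
side [-0.02731197  0.60357645  0.95142713] [ 0.47659119 -0.51935174 -0.70931982] 377.2461969884401
top [ 0.28006583 -0.00498111  1.57048898] [ 0.18151621  0.00505655 -0.98337495] 436.68499881071995
0.1 0.011 [ 9.81357162e-01  1.92192241e-01 -5.38598583e-05 -5.09510743e-04] 0.08539942304531235
```

View pics/top0.png

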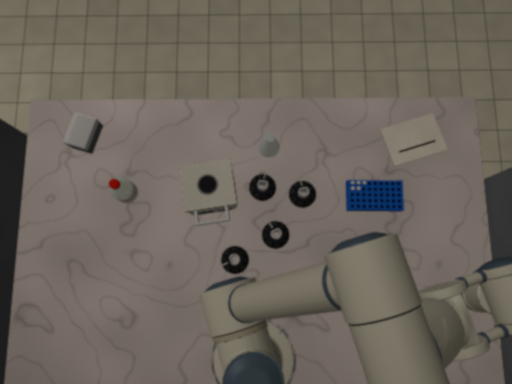

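View pics/side0.png

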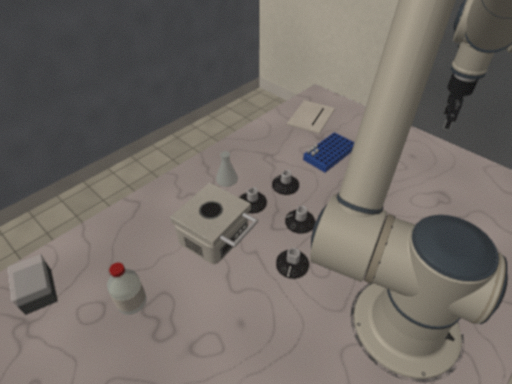

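The top view shows the centrifuge at (208,188) with its bar at (211,215), and four rotor-like discs at (263,187), (302,194), (275,235) and (235,260). The bottle is at (122,188), the flask at (269,147) and the rack at (375,196). The rightmost disc (farthest toward -y) is (302,194). The side view shows the same four, at (285,183) and nearby.

```bash
cat >> h.py <<'E'
def load(n): return dict(np.load(n))
def rect(W,m):
    P=W[m]; P=P[np.isfinite(P).all(1)]
    return P,cv2.minAreaRect(P[:,:2].astype(np.float32))
E
python3 - <<'E'
from h import *
im=load("top0.npz"); W=cloud(im)
for u,v in[(263,187),(302,194),(275,235),(235,260),(122,188),(269,147),(375,196),(208,170),(211,220)]:
    print((u,v),W[v,u].round(3))
v,u=np.indices(W.shape[:2])
m=(u>170)&(u<245)&(v>150)&(v<228)
P,r=rect(W,m&(W[...,2]>.118)); print("lid top",len(P),P.mean(0),r)
# discs
for c in[(263,187),(302,194),(275,235),(235,260)]:
    q=(abs(u-c[0])<18)&(abs(v-c[1])<18)
    for lo,hi in((.012,.1),(.058,.075)):
        P=W[q&(W[...,2]>lo)&(W[...,2]<hi)]
        if len(P)>3: print(c,lo,len(P),cv2.minEnclosingCircle(P[:,:2].astype(np.float32)),P[:,2].max())
a=im["frame"][140:280,165:335]; cv2.imwrite("pics/topz.png",cv2.resize(a[:110],None,fx=4.6,fy=4.6,interpolation=cv2.INTER_CUBIC))
b=viewer.get_image("side")["frame"][155:285,165:325]; cv2.imwrite("pics/sidez.png",cv2.resize(b,None,fx=4.6,fy=4.6,interpolation=cv2.INTER_CUBIC))
E
```

```text
(263, 187) [ 0.601 -0.038 -0.004]
(302, 194) [ 0.573 -0.18  -0.002]
(275, 235) [ 0.424 -0.079 -0.007]
(235, 260) [0.335 0.064 0.006]
(122, 188) [0.573 0.442 0.125]
(269, 147) [ 0.732 -0.059  0.067]
(375, 196) [nan nan nan]
(208, 170) [0.632 0.151 0.135]
(211, 220) [ 0.48   0.153 -0.008]
lid top 2502 [0.57781804 0.15470175 0.12787635] ((0.5578282475471497, 0.15194812417030334), (0.2126796543598175, 0.1760842651128769), 8.133601188659668)
(263, 187) 0.012 536 ((0.6019394993782043, -0.030050164088606834), 0.055871643126010895) 0.07027310208078093
(263, 187) 0.058 38 ((0.5954098701477051, -0.03269267827272415), 0.01788114383816719) 0.07027310208078093
(302, 194) 0.012 538 ((0.5695276856422424, -0.17649869620800018), 0.05003495141863823) 0.07171307107537148
(302, 194) 0.058 41 ((0.5700920820236206, -0.17687250673770905), 0.01789218559861183) 0.07171307107537148
(275, 235) 0.012 553 ((0.4228259325027466, -0.07688601315021515), 0.0499059334397316) 0.07132513524152914
(275, 235) 0.058 40 ((0.42318496108055115, -0.07736369222402573), 0.017972996458411217) 0.07132513524152914
(235, 260) 0.012 568 ((0.33486682176589966, 0.06732210516929626), 0.04986472800374031) 0.07267354607684255
(235, 260) 0.058 38 ((0.3346761167049408, 0.06691627204418182), 0.017589561641216278) 0.07267354607684255
```

View pics/topz.png

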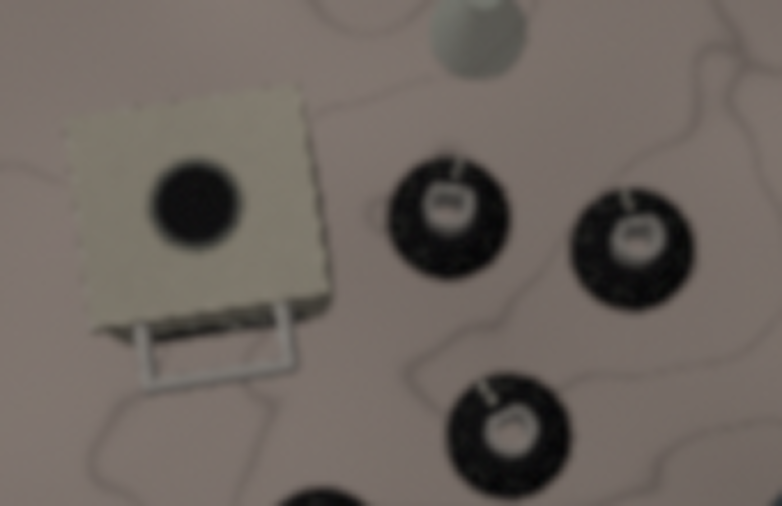

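View pics/sidez.png

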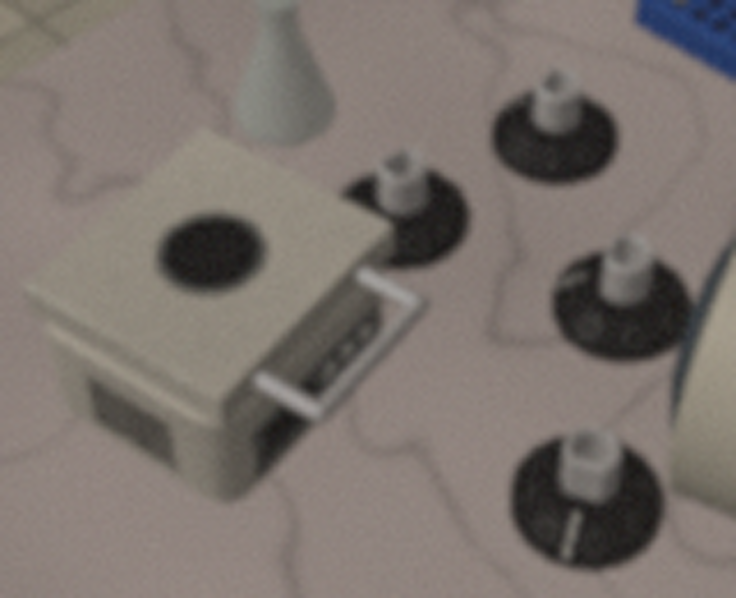

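The crops show the target disc at about (302,194), its index line pointing up the image (+x) and slightly left. The lid is shut, with the bar on the robot's side. The housing is yawed about +8°.

```bash
cat >> h.py <<'E'
def tool(a,ex,s=1):
    """tool pointing along ex tilted down by a, closing in the vertical plane of ex"""
    z=np.array([*(ex*np.cos(a)),-np.sin(a)]); y=s*np.array([*(ex*np.sin(a)),np.cos(a)])
    return Rn.from_matrix(np.stack([np.cross(y,z),y,z],1)).as_quat()
E
python3 - <<'E'
from h import *
im=load("top0.npz"); W=cloud(im); v,u=np.indices(W.shape[:2])
m=((u>165)&(u<250)&(v>145)&(v<235)&(W[...,2]>.118)).astype(np.uint8)
mo=cv2.morphologyEx(m,cv2.MORPH_OPEN,np.ones((9,9)))>0
P,r=rect(W,mo); print("lid only",len(P),np.median(P[:,2]),r)
b=W[(u>190)&(u<235)&(v>205)&(v<228)&~mo&(W[...,2]>.1)&(W[...,2]<.13)]; print(len(b),b.min(0),b.max(0),np.median(b,0))
s=load("side0.npz");Ws=cloud(s)
ms=((Ws[...,2]>.12)&(Ws[...,2]<.14)&(abs(Ws[...,0]-.58)<.15)&(abs(Ws[...,1]-.155)<.15)).astype(np.uint8)
P,r=rect(Ws,cv2.morphologyEx(ms,cv2.MORPH_OPEN,np.ones((9,9)))>0); print("side lid",len(P),r)
c=np.array([.570,-.177])
G=np.mean([viewer.get_image("top")["frame"].astype(float).sum(2) for _ in range(4)],0)
# sample brightness on slope ring, z~0.022, radius 26..44
th=np.radians(np.arange(0,360,4)); out=[]
for t in th:
    val=[]
    for rr in np.arange(.026,.048,.003):
        z=.032-(rr-.018)/.032*.012
        X=im["R"]@np.array([c[0]+rr*np.cos(t),c[1]+rr*np.sin(t),z])+im["t"]; p=im["K"]@X; p=p[:2]/p[2]
        val.append(cv2.remap(G.astype(np.float32),np.float32([[p[0]]]),np.float32([[p[1]]]),cv2.INTER_LINEAR)[0,0])
    out.append(np.mean(val[:]))
out=np.array(out); i=np.argsort(-out)[:14]; print([(int(np.degrees(th[k])),int(out[k])) for k in sorted(i)],np.median(out))
# IK scan for lid
yaw=np.radians(8.1); ex=np.array([np.cos(yaw),np.sin(yaw)]); C=np.array([.5836,.1556]); H=np.array([*(C+.073*ex),.102])
for s_ in(1,-1):
  for a0 in(35,45,50):
    line=[]
    for lid,a in((0,a0),(.5,a0+15),(.95,min(90,a0+40)),(1.4,90),(1.78,95)):
        f=np.arctan2(.012,.199)+lid; R_=np.hypot(.199,.012)
        bar=H+np.array([*(-R_*np.cos(f)*ex),R_*np.sin(f)])
        q=tool(np.radians(a),ex,s_); z=Rn.from_quat(q).as_matrix()[:,2]
        k=solver.solve_ik(bar+.008*z,q); line.append(None if k is None else np.round(k,2).tolist())
    print(s_,a0,line)
E
```

```text
lid only 2353 0.12813967435620072 ((0.5830398797988892, 0.15551957488059998), (0.16155609488487244, 0.17569269239902496), 8.392024040222168)
239 [0.44693944 0.08003547 0.10115529] [0.51314936 0.20759376 0.12681941] [0.46634309 0.1399866  0.1168028 ]
side lid 2458 ((0.5843679904937744, 0.15524551272392273), (0.16377000510692596, 0.17755381762981415), 8.671197891235352)
[(0, 157), (4, 176), (8, 163), (12, 125), (304, 111), (308, 113), (312, 113), (316, 114), (320, 114), (324, 114), (328, 111), (332, 110), (336, 105), (356, 127)] 66.346054
1 35 [None, None, [0.17, 0.29, 1.66, -0.01, 0.93, 0.03], [0.16, 0.5, 1.2, -0.0, 1.45, 0.02], [0.16, 0.67, 0.9, 0.0, 1.66, 0.02]]
1 45 [None, [0.18, 0.26, 2.08, -0.06, 0.28, 0.09], [0.16, 0.36, 1.52, -0.0, 1.17, 0.02], [0.16, 0.5, 1.2, -0.0, 1.45, 0.02], [0.16, 0.67, 0.9, 0.0, 1.66, 0.02]]
1 50 [None, [0.17, 0.26, 2.01, -0.03, 0.43, 0.06], [0.16, 0.4, 1.45, -0.0, 1.29, 0.02], [0.16, 0.5, 1.2, -0.0, 1.45, 0.02], [0.16, 0.67, 0.9, 0.0, 1.66, 0.02]]
-1 35 [[0.2, 0.99, 2.63, 3.19, 1.44, 0.03], None, None, None, None]
-1 45 [[0.19, 0.68, 2.47, 3.19, 0.8, 0.0], [0.18, 0.26, 2.08, -0.06, 0.28, -3.05], None, None, None]
-1 50 [[0.19, 0.58, 2.4, 3.2, 0.54, -0.01], [0.17, 0.26, 2.01, -0.03, 0.43, -3.08], None, None, None]
```

```bash
cat >> h.py <<'E'
yaw=np.radians(8.5); ex=np.array([np.cos(yaw),np.sin(yaw)]); C=np.array([.5836,.1554]); H=np.array([*(C+.073*ex),.102])
def barpose(lid,a,back=0.,s=1):
    f=np.arctan2(.012,.199)+lid; r=np.hypot(.199,.012)
    q=tool(np.radians(a),ex,s); z=Rn.from_quat(q).as_matrix()[:,2]
    return H+np.array([*(-r*np.cos(f)*ex),r*np.sin(f)])-back*z, q
E
python3 - <<'E'
from h import *
for a in(54,56,58,60,62,64,66):
    for b in(0,.04,.08):
        k=solver.solve_ik(*barpose(0,a,b)); print(a,b,None if k is None else np.round(k,2).tolist())
E
```

```text
54 0 None
54 0.04 None
54 0.08 None
56 0 None
56 0.04 [0.18, 0.37, 2.33, 3.25, 0.15, 3.06]
56 0.08 None
58 0 None
58 0.04 None
58 0.08 None
60 0 None
60 0.04 None
60 0.08 [0.18, 0.22, 2.26, -0.1, 0.14, 0.12]
62 0 None
62 0.04 None
62 0.08 [0.18, 0.21, 2.22, -0.06, 0.22, 0.08]
64 0 None
64 0.04 [0.17, 0.32, 2.2, -0.07, 0.17, 0.09]
64 0.08 [0.17, 0.21, 2.19, -0.04, 0.29, 0.06]
66 0 [0.17, 0.43, 2.17, -0.07, 0.12, 0.1]
66 0.04 [0.17, 0.32, 2.17, -0.04, 0.24, 0.06]
66 0.08 [0.17, 0.21, 2.15, -0.03, 0.36, 0.05]
```

```bash
cat > lid.py <<'E'
from h import *
def bp(lid,a,beta=0.,back=0.,s=1):
    p,_=barpose(lid,a); q=tool(np.radians(a),ex,s)
    r=Rn.from_quat(q)*Rn.from_euler('y',beta,degrees=True)
    return p-back*r.as_matrix()[:,2], r.as_quat()
E
python3 - <<'E'
from lid import *
for b in(20,-20,30,-30):
  for s in(1,-1):
    for a0 in(50,56):
      print(b,s,a0)
      for lid,a,back in((0,a0,.08),(0,a0,.04),(0,a0,0),(.2,a0+8,0),(.5,a0+20,0),(.75,a0+30,0),(.95,a0+38,0)):
        k=solver.solve_ik(*bp(lid,a,b,back,s)); print('  ',lid,a,back,None if k is None else np.round(k,2).tolist())
E
```

```text
20 1 50
   0 50 0.08 [-0.4, 0.4, 2.44, 1.74, 0.66, -2.32]
   0 50 0.04 [-0.3, 0.51, 2.43, 1.97, 0.67, -2.49]
   0 50 0 [-0.22, 0.62, 2.4, 2.15, 0.69, -2.61]
   0.2 58 0 [-0.17, 0.4, 2.24, 1.44, 0.51, -1.73]
   0.5 70 0 [-0.11, 0.29, 1.96, 0.65, 0.75, -0.77]
   0.75 80 0 [-0.06, 0.32, 1.71, 0.44, 1.06, -0.45]
   0.95 88 0 [-0.04, 0.39, 1.5, 0.36, 1.3, -0.3]
20 1 56
   0 56 0.08 [-0.34, 0.32, 2.33, 1.39, 0.59, -1.84]
   0 56 0.04 [-0.26, 0.43, 2.33, 1.64, 0.55, -2.04]
   0 56 0 [-0.19, 0.54, 2.32, 1.86, 0.55, -2.23]
   0.2 64 0 [-0.15, 0.38, 2.15, 1.08, 0.53, -1.31]
   0.5 76 0 [-0.09, 0.32, 1.88, 0.53, 0.87, -0.61]
   0.75 86 0 [-0.05, 0.36, 1.63, 0.39, 1.18, -0.37]
   0.95 94 0 [-0.03, 0.44, 1.42, 0.34, 1.42, -0.24]
20 -1 50
   0 50 0.08 None
   0 50 0.04 None
   0 50 0 [0.54, 0.6, 2.27, 4.32, 0.63, -0.75]
   0.2 58 0 None
   0.5 70 0 [0.43, 0.34, 1.88, -0.63, 0.79, -2.38]
   0.75 80 0 [0.39, 0.36, 1.64, -0.43, 1.09, -2.68]
   0.95 88 0 [0.36, 0.43, 1.44, -0.36, 1.33, -2.83]
20 -1 56
   0 56 0.08 None
   0 56 0.04 None
   0 56 0 None
   0.2 64 0 [0.47, 0.42, 2.06, -0.99, 0.57, -1.91]
[... 3241 characters left out ...]
0 50 0.08 [-0.56, 0.49, 2.36, 1.44, 0.85, 0.93]
   0 50 0.04 [-0.46, 0.58, 2.36, 1.62, 0.82, 0.81]
   0 50 0 [-0.36, 0.67, 2.34, 1.79, 0.81, 0.71]
   0.2 58 0 [-0.3, 0.47, 2.2, 1.33, 0.73, 1.38]
   0.5 70 0 [-0.22, 0.35, 1.95, 0.81, 0.91, 2.14]
   0.75 80 0 [-0.16, 0.37, 1.71, 0.61, 1.15, 2.5]
   0.95 88 0 [-0.13, 0.43, 1.51, 0.52, 1.36, 2.7]
-30 -1 56
   0 56 0.08 [-0.5, 0.42, 2.27, 1.24, 0.82, 1.27]
   0 56 0.04 [-0.41, 0.51, 2.28, 1.41, 0.76, 1.15]
   0 56 0 [-0.32, 0.6, 2.27, 1.58, 0.73, 1.03]
   0.2 64 0 [-0.27, 0.45, 2.13, 1.12, 0.75, 1.67]
   0.5 76 0 [-0.2, 0.37, 1.88, 0.7, 0.99, 2.3]
   0.75 86 0 [-0.15, 0.4, 1.64, 0.55, 1.25, 2.61]
   0.95 94 0 [-0.11, 0.47, 1.44, 0.49, 1.46, 2.79]
```

Run:
```python
from lid import *
manip.reach(*bp(0,54,20,.09)); print(sensors.read_clock(),sensors.read_tcp_pos())
im=viewer.get_image("top"); cv2.imwrite("pics/top1.png",im["frame"])
manip.move_straight(*bp(0,54,20,0.002),vel=.12); print(sensors.read_wrist_force())
effector.clamp(30); print(sensors.read_clock(),sensors.read_width(),sensors.read_gripper_force(),sensors.read_wrist_force(),sensors.read_tcp_pos(),bp(0,54,20)[0])
im=viewer.get_image("side"); cv2.imwrite("pics/grip.png",np.hstack([cv2.resize(im["frame"][120:270,150:350],(400,300)),cv2.resize(cv2.imread("pics/top1.png"),(400,300))]))
```

```text
2.8333 [0.41492385 0.0985888  0.1825191 ]
[-0.257726   -0.19084218  0.48438846]
4.4333 0.01038021711953209 31.583422422409058 [ 2.19822854 -1.71177319 13.51605657] [0.45922638 0.13600583 0.11648925] [0.458984   0.13677601 0.114     ]
```

View pics/grip.png

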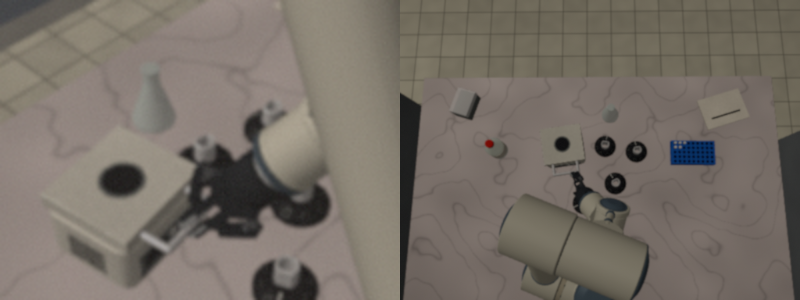

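The gripper holds the bar, at about (205,210) in the left panel. With the arm out of the way, no further rotor shows to the right, so (302,194) remains the target. Next I lift to half open.

```bash
cat >> lid.py <<'E'
def lid_angle():
    """slope of lid from side+top clouds: plane through points near lid volume, in hinge frame"""
    out=[]
    for n in("side","top"):
        W=cloud(viewer.get_image(n)).reshape(-1,3); W=W[np.isfinite(W).all(1)]
        d=W-H; x=d[:,:2]@ex; y=d[:,:2]@np.array([-ex[1],ex[0]]); z=d[:,2]
        m=(abs(y)<.085)&(np.hypot(x,z)<.165)&(z>.05)&(x>-.17)&(x<.1)
        th=np.arctan2(z[m],-x[m]); out.append((len(th),np.median(th).round(3) if m.any() else None,
             np.polyfit(x[m],z[m],1).round(3).tolist() if m.sum()>50 else None))
    return out
E
python3 - <<'E'
from lid import *
L=np.linspace(0,.97,8)[1:]
for l in L:
    manip.move_straight(*bp(l,54+38*l/.97,20),vel=.12)
    print(round(l,2),round(sensors.read_clock(),2),sensors.read_wrist_force().round(1),sensors.read_width().__round__(4))
effector.open_gripper(); print(sensors.read_clock(),sensors.read_wrist_force())
manip.move_straight(bp(.97,92,20,.09)[0],vel=.12); print(sensors.read_clock(),sensors.read_wrist_force())
print(lid_angle())
im=viewer.get_image("side"); cv2.imwrite("pics/half.png",im["frame"])
manip.dwell(2.1); print(lid_angle(),sensors.read_clock())
E
```

```text
0.14 5.17 [-1.7 -9.4 -0.4] 0.0103
0.28 5.84 [ -4.5 -10.1   0.3] 0.0107
0.42 6.33 [-6.6 -8.5  4. ] 0.0103
0.55 6.71 [-11.6 -11.5   6.9] 0.0102
0.69 7.09 [-12.4 -10.8  14.9] 0.0101
0.83 7.47 [-16.3 -11.5  20.4] 0.0105
0.97 7.86 [-14.8  -9.4  24.9] 0.0104
8.575 [-0.98848204  0.50210852  0.58503268]
9.475 [-0.07555413 -0.03496869 -1.21567771]
[(347, np.float64(1.083), [0.42, 0.164]), (610, np.float64(1.144), [-0.957, 0.06])]
[(347, np.float64(1.083), [0.516, 0.171]), (615, np.float64(1.144), [-0.953, 0.06])] 11.825
```

View pics/half.png

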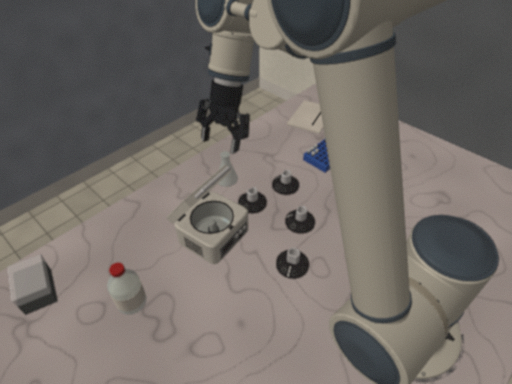

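The side view shows the lid edge-on, standing half open from about (180,215) to (230,170), with the gripper clear above it. The measured angle did not change over more than 2 s. Now I regrip the bar and swing the lid past upright.

Run:
```python
from lid import *
L=np.linspace(.97,1.77,6)[1:]
for l in L: print(round(l,2),solver.solve_ik(*bp(l,92+4*(l-.97)/.8,20)) is not None)
manip.move_straight(bp(.97,92,20,.002)[0],vel=.12); print(sensors.read_wrist_force())
effector.clamp(30); print(sensors.read_clock(),sensors.read_width(),sensors.read_wrist_force())
for l in L:
    manip.move_straight(*bp(l,92+4*(l-.97)/.8,20),vel=.13)
    print(round(l,2),round(sensors.read_clock(),2),sensors.read_wrist_force().round(1),round(sensors.read_width(),4))
effector.open_gripper()
manip.move_straight(bp(1.77,96,20,.09)[0],vel=.15); print(sensors.read_clock(),sensors.read_wrist_force())
# over the rotor
for t in (4,184,94,-86):
    z=np.array([0,0,-1.]); y=np.array([np.cos(np.radians(t)),np.sin(np.radians(t)),0]); q=Rn.from_matrix(np.stack([np.cross(y,z),y,z],1)).as_quat()
    print(t,solver.solve_ik([.57,-.177,.14],q))
```

```text
1.13 True
1.29 True
1.45 True
1.61 True
1.77 True
[-0.12700783 -0.53416396  1.05262633]
13.375 0.010312143434758956 [-3.04304849 -1.73012223  4.19211035]
1.13 13.77 [ -9.2 -11.2  25. ] 0.0105
1.29 14.16 [-1.8 -9.2 17.7] 0.0106
1.45 14.55 [ 2.  -5.9  9.2] 0.0105
1.61 14.94 [ 1.9 -6.8  6.9] 0.0104
1.77 15.33 [ 2.8 -4.9  4. ] 0.0104
16.7917 [-0.1392788  -0.09862669 -0.45863915]
4 [-4.01110190e-01  5.68046386e-01  1.53026392e+00 -4.44089210e-16
  1.04328234e+00 -4.70923360e-01]
184 [-4.01110190e-01  5.68046386e-01  1.53026392e+00 -4.44089210e-16
  1.04328234e+00  2.67066929e+00]
94 [-4.01110190e-01  5.68046386e-01  1.53026392e+00 -4.44089210e-16
  1.04328234e+00 -2.04171969e+00]
-86 [-4.01110190e-01  5.68046386e-01  1.53026392e+00 -4.44089210e-16
  1.04328234e+00  1.09987297e+00]
```

```bash
cat >> h.py <<'E'
def down(t):
    z=np.array([0,0,-1.]); y=np.array([np.cos(t),np.sin(t),0])
    return Rn.from_matrix(np.stack([np.cross(y,z),y,z],1)).as_quat()
E
python3 - <<'E'
from h import *
manip.reach([.57,-.177,.16],down(np.radians(4))); print(sensors.read_clock())
for n in("top","side"):
    ims=[viewer.get_image(n) for _ in range(8)]
    im=dict(ims[0]); im["frame"]=np.mean([i["frame"].astype(float) for i in ims],0); 
    D=np.array([i["depth"] for i in ims]); D[D==0]=np.nan; im["depth"]=np.nan_to_num(np.nanmedian(D,0))
    np.savez(n+"2.npz",**im)
    p=im["K"]@(im["R"]@np.array([*C,.075])+im["t"]); p=(p[:2]/p[2]); print(n,p)
    x,y=p.round().astype(int); a=im["frame"][y-28:y+28,x-28:x+28]; a=np.clip(a*1.3,0,255).astype(np.uint8)
    cv2.imwrite(f"pics/c_{n}.png",cv2.resize(a,(400,400),interpolation=cv2.INTER_CUBIC))
cv2.imwrite("pics/c.png",np.hstack([cv2.imread(f"pics/c_{n}.png") for n in("top","side")]))
W=cloud(load("top2.npz")).reshape(-1,3); d=W-[*C,0]; r=np.hypot(d[:,0],d[:,1])
m=(r<.03)&(W[:,2]>.06)&(W[:,2]<.085); print(m.sum(),W[m].mean(0),cv2.minEnclosingCircle(W[m][:,:2].astype(np.float32)))
h=W-H; x=h[:,:2]@ex; yy=h[:,:2]@[-ex[1],ex[0]]; m=(abs(yy)<.06)&(h[:,2]>.05)&(abs(x)<.15); print("lid",m.sum(),np.arctan2(h[m,2],-x[m]).min() if m.any() else 0, np.median(np.arctan2(h[m,2],-x[m])))
E
```

```text
18.325
top [208.27202013 187.5166671 ]
side [212.42983374 222.38714221]
17 [0.58446461 0.15260615 0.07148696] ((0.5850387811660767, 0.15455135703086853), 0.009787377901375294)
lid 751 1.1547864734651623 1.8828009660878249
```

View pics/c.png

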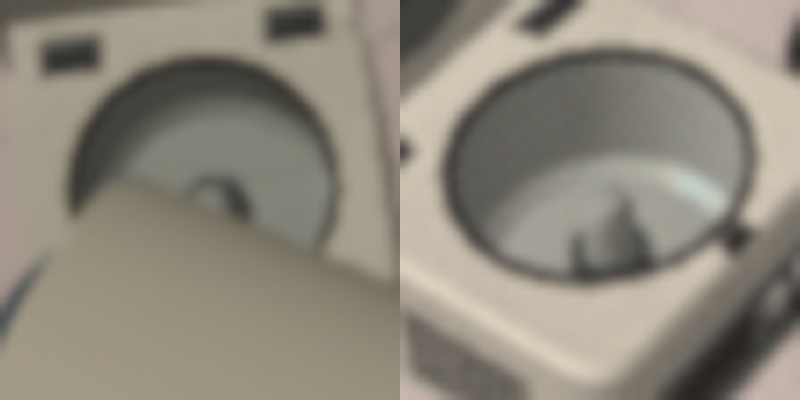

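The top crop shows the bowl, but the forearm hides most of the shaft at about (215,195). The side crop shows the shaft at about (615,240). I pick up the rotor first, then move the arm aside for a clear look.

Run:
```python
from h import *
t=np.radians(4.3); q=down(t); e=np.array([np.cos(t),np.sin(t)])
c=np.array([.5700,-.1769])-.002*e
manip.move_straight([*c,.047],q,vel=.1); print(sensors.read_wrist_force())
effector.clamp(45); print(sensors.read_width(),sensors.read_gripper_force(),sensors.read_wrist_force(),sensors.read_clock())
manip.move_straight([*c,.20],vel=.12); print(sensors.read_wrist_force(),sensors.read_width())
j=np.array(sensors.read_joint_positions()); j[0]=-1.05; manip.movej(j); print(sensors.read_clock(),sensors.read_tcp_pos())
for n in("top","side"):
    ims=[viewer.get_image(n) for _ in range(8)]
    im=dict(ims[0]); im["frame"]=np.mean([i["frame"].astype(float) for i in ims],0); 
    D=np.array([i["depth"] for i in ims]); D[D==0]=np.nan; im["depth"]=np.nan_to_num(np.nanmedian(D,0))
    np.savez(n+"3.npz",**im)
    p=im["K"]@(im["R"]@np.array([*C,.075])+im["t"]); p=(p[:2]/p[2])
    x,y=p.round().astype(int); print(n,p); a=im["frame"][y-16:y+16,x-16:x+16]; a=np.clip(a*1.3,0,255).astype(np.uint8)
    cv2.imwrite(f"pics/c_{n}.png",cv2.resize(a,(400,400),interpolation=cv2.INTER_CUBIC))
cv2.imwrite("pics/c3.png",np.hstack([cv2.imread(f"pics/c_{n}.png") for n in("top","side")]))
W=cloud(load("top3.npz")); d=W-[*C,0]; r=np.hypot(d[...,0],d[...,1])
m=(r<.03)&(W[...,2]>.062)&(W[...,2]<.085); print(m.sum(),W[m].mean(0),cv2.minEnclosingCircle(W[m][:,:2].astype(np.float32)))
v,u=np.nonzero(r<.025)
print((W[v.min():v.max()+1,u.min():u.max()+1,2]*1000).round())
```

```text
[-0.27654073 -0.51238791 -0.79334926]
0.031124453620742988 44.597219817806035 [-0.09532548  0.53725842  6.36363244] 20.95
[ 0.23995464 -0.03910985 -2.58763532] 0.031364394456196557
23.7833 [ 0.34687449 -0.4827872   0.19924337]
top [208.27202013 187.5166671 ]
side [212.42983374 222.38714221]
31 [0.58073561 0.1545377  0.07033127] ((0.5825040340423584, 0.15453463792800903), 0.011463996954262257)
[[28. 31. 26. 28. 26. 29. 29. 27. 28. 29. 30. 28. 29. 28.]
 [29. 29. 31. 28. 28. 43. 46. 43. 41. 27. 29. 30. 28. 28.]
 [27. 29. 31. 43. 44. 44. 69. 70. 66. 45. 28. 28. 27. 29.]
 [28. 30. 28. 68. 74. 73. 72. 74. 70. 43. 43. 27. 29. 29.]
 [27. 26. 44. 74. 73. 74. 73. 72. 71. 59. 43. 27. 30. 28.]
 [29. 28. 44. 70. 70. 72. 73. 71. 69. 60. 44. 43. 29. 30.]
 [28. 28. 44. 63. 71. 73. 73. 69. 67. 52. 43. 42. 27. 25.]
 [25. 29. 42. 42. 66. 69. 66. 66. 58. 44. 43. 40. 29. 28.]
 [28. 28. 44. 42. 45. 54. 58. 53. 45. 44. 42. 28. 27. 29.]
 [30. 28. 29. 44. 42. 43. 44. 43. 45. 44. 39. 30. 29. 30.]
 [30. 28. 28. 27. 41. 44. 41. 44. 43. 36. 28. 26. 27. 26.]
 [27. 31. 27. 29. 28. 31. 27. 29. 27. 27. 28. 31. 30. 28.]
 [28. 28. 29. 28. 30. 27. 30. 29. 28. 29. 29. 27. 28. 28.]]
```

View pics/c3.png

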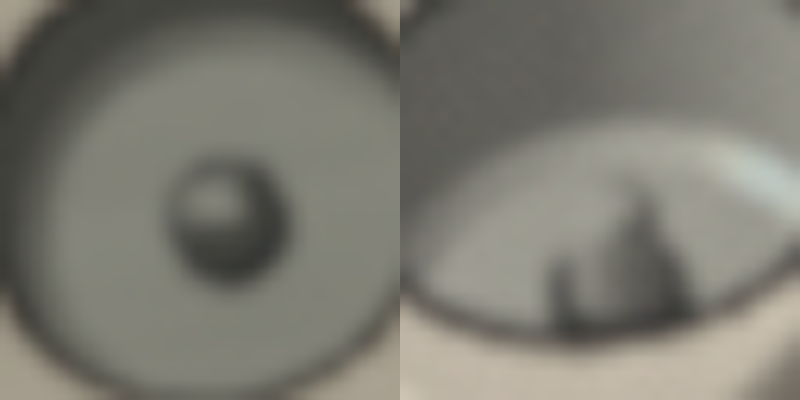

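The left crop shows the shaft unobstructed, at about (228,225). It is too coarse for reading the flat by eye, so I fit a D-section model to the depth map, over the shaft and its shoulder.

```bash
cat > fit.py <<'E'
from h import *
from scipy.optimize import minimize
def fit(name,box):
    im=load(name); W=cloud(im); K,R,t=im["K"],im["R"],im["t"]; cam=-R.T@t
    d=W-[*C,0]; r=np.hypot(d[...,0],d[...,1]); v,u=np.nonzero(r<box); Z=W[v,u,2]
    ss=(np.arange(3)-1)/3; zs=np.arange(.076,.0295,-.001)
    uv=np.array([(u+a,v+b) for a in ss for b in ss]).transpose(0,2,1)   # 9,N,2
    ray=np.stack([(uv[...,0]-K[0,2])/K[0,0],(uv[...,1]-K[1,2])/K[1,1],np.ones(uv.shape[:2])],-1)@R
    k=(zs-cam[2])/ray[...,2,None]; XY=cam[:2]+ray[...,None,:2]*k[...,None]            # 9,N,Z,2
    tp=np.clip((zs-.067)/.008,0,1)*.004
    def model(p):
        cx,cy,th,dz=p; x=XY[...,0]-cx; y=XY[...,1]-cy; q=np.hypot(x,y)
        ins=((q<.012-tp)&(x*np.cos(th)+y*np.sin(th)<.008-tp)&(zs<=.075))|((q<.018)&(zs<=.045))
        ins[...,-1]=True
        return zs[ins.argmax(-1)].mean(0)+dz
    cost=lambda p:np.minimum(abs(model(p)-Z),.015).mean()
    ths=yaw+np.radians(np.arange(-34,35,4)); best=[]
    for th in ths:
        res=minimize(lambda s:cost([*s[:2],th,s[2]]),[*C,-.001],method="Nelder-Mead",options=dict(initial_simplex=[[*C,-.001],[C[0]+.003,C[1],-.001],[C[0],C[1]+.003,-.001],[*C,.001]],xatol=1e-4,fatol=1e-6,maxfev=120))
        best.append((res.fun*1000,np.degrees(th),*res.x))
    return np.array(best)
E
python3 - <<'E'
from fit import *
np.set_printoptions(suppress=True,precision=4)
for n in("top3.npz",): print(n); print(fit(n,.026))
E
```

```text
top3.npz
[[  2.0676 -25.5      0.5828   0.155   -0.002 ]
 [  2.0355 -21.5      0.5826   0.1551  -0.0018]
 [  2.0175 -17.5      0.5827   0.155   -0.0019]
 [  2.0133 -13.5      0.5827   0.155   -0.0019]
 [  2.0144  -9.5      0.5826   0.1551  -0.0017]
 [  1.9857  -5.5      0.5825   0.1551  -0.0018]
 [  1.9236  -1.5      0.5825   0.155   -0.0018]
 [  1.8178   2.5      0.5827   0.1551  -0.0017]
 [  1.7933   6.5      0.5827   0.1551  -0.0018]
 [  1.7493  10.5      0.5828   0.1552  -0.0017]
 [  1.7032  14.5      0.5828   0.1552  -0.0016]
 [  1.7021  18.5      0.5828   0.1552  -0.0016]
 [  1.7274  22.5      0.5828   0.1552  -0.0017]
 [  1.7679  26.5      0.5827   0.1552  -0.0017]
 [  1.7851  30.5      0.5828   0.1552  -0.0017]
 [  1.8032  34.5      0.5828   0.1552  -0.0017]
 [  1.8586  38.5      0.5828   0.1552  -0.0017]
 [  1.9005  42.5      0.5828   0.1552  -0.0019]]
```

The fit puts the shaft axis at (0.5828, 0.1552) and the flat at about 17°, within the bore's tolerance of roughly ±10°. Next I insert the rotor with force checks.

```bash
cat > ins.py <<'E'
from h import *
S=np.array([.5828,.1552])
def pose(z,deg,off=(0,0)):
    t=np.radians(deg); e=np.array([np.cos(t),np.sin(t)])
    return [*(S-.002*e+np.array(off)),z],down(t)
E
python3 - <<'E'
from ins import *
deg=17
manip.reach(*pose(.225,deg)); manip.move_straight(pose(.128,deg)[0],vel=.12); manip.dwell(.2)
f0=np.array(sensors.read_wrist_force()); print(sensors.read_clock(),f0,sensors.read_width())
for z in np.arange(.125,.0905,-.003):
    manip.move_straight(pose(z,deg)[0],vel=.04)
    f=np.array(sensors.read_wrist_force())-f0; print(round(z,3),f.round(1),np.array(sensors.read_ft_torque()).round(2),round(sensors.read_tcp_pos()[2],4))
    if f[2]>9 or np.hypot(*f[:2])>12: break
print(sensors.read_clock())
E
```

```text
28.1583 [-0.79384735 -0.39225084 -3.30919769] 0.031405357972608725
0.125 [0.1 0.1 0.6] [-0.02  0.01 -0.01] 0.1249
0.122 [1.7 0.1 0.8] [ 0.04 -0.02  0.  ] 0.1218
0.119 [0.8 0.1 0.2] [ 0.01  0.03 -0.01] 0.1188
0.116 [3. 0. 1.] [ 0.06 -0.18 -0.02] 0.1159
0.113 [ 5.9  2.1 -3.4] [ 0.43 -1.08  0.  ] 0.1128
0.11 [ 6.9  2.4 -3.2] [ 0.46 -1.29  0.05] 0.1098
0.107 [ 8.7  3.7 -2. ] [ 0.48 -1.38  0.03] 0.1068
0.104 [ 9.3  2.9 -2.9] [ 0.51 -1.48  0.05] 0.1037
0.101 [ 8.8  4.1 -2. ] [ 0.56 -1.58  0.05] 0.1007
0.098 [ 8.7  3.4 -3. ] [ 0.55 -1.52 -0.01] 0.0977
0.095 [ 8.7  2.8 -3.3] [ 0.55 -1.55  0.02] 0.0947
0.092 [ 5.   2.5 10.7] [ 0.32 -0.82  0.02] 0.0925
31.1583
```

It slid on and seated at TCP z = 0.0925, with the support force rising to about +11 N. I ease the small side load, release, back out and check.

Run:
```python
from ins import *
o=(.0013,.0005)
manip.move_straight(pose(.0925,17,o)[0],vel=.02); print(np.array(sensors.read_wrist_force()).round(1))
effector.open_gripper(); print(np.array(sensors.read_wrist_force()).round(1),sensors.read_width())
manip.move_straight(pose(.20,17,o)[0],vel=.1)
j=np.array(sensors.read_joint_positions()); j[0]=-1.05; manip.movej(j); print(sensors.read_clock())
ims=[viewer.get_image("top") for _ in range(6)]; W=np.median([cloud(i) for i in ims],0)
d=W-[*S,0]; r=np.hypot(d[...,0],d[...,1])
P=W[(r<.03)&(W[...,2]>.1)&(W[...,2]<.125)]; print(len(P),cv2.minEnclosingCircle(P[:,:2].astype(np.float32)),P[:,2].max(),np.median(P[:,2]))
P=W[(r<.05)&(r>.04)&np.isfinite(W[...,2])]; A=np.c_[P-P.mean(0)]; print("disc",P.mean(0),np.linalg.lstsq(np.c_[A[:,:2],np.ones(len(A))],A[:,2],rcond=None)[0])
s=viewer.get_image("side")["frame"]; f=np.mean([i["frame"].astype(float) for i in ims],0).astype(np.uint8)
cv2.imwrite("pics/end.png",np.hstack([cv2.resize(f[135:255,130:290],(400,300),interpolation=cv2.INTER_CUBIC),cv2.resize(s[130:280,130:330],(400,300))]))
```

```text
[0.7 0.3 6.6]
[-0.  -0.2 -0. ] 0.08536122521353955
35.6417
46 ((0.5805057883262634, 0.1545584797859192), 0.01764657162129879) 0.11245237275991221 0.10948841730348173
disc [0.57598611 0.1510707  0.06027413] [ 1.55285733e-02  5.01529073e-02 -1.17462781e-17]
```

View pics/end.png

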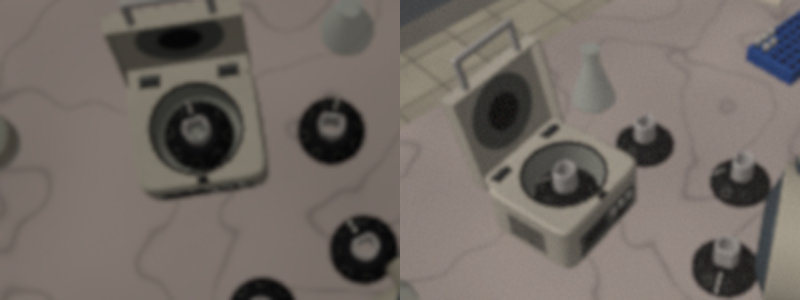

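The left panel shows the rotor centred in the bowl at (197,128), with the lid standing open behind it. The right panel confirms both, and the flask stands where it did. The hub top measures about 0.112 m, which is where it should be when fully home.

```bash
python3 -c "
from bench import manip
print(manip.close_job())"
```

```text
the job is handed in; nothing more can be done
None
```

The job is handed in at about 36 s of robot time: the lid held half open on its own for over 2 s, now stands open past upright, and the rotor sits fully home on the shaft, released, with the bottle, rack and flask never touched; the verdict was not shown to me.

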